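# Turn the strip-down row round for the rebuild

### The arm

A 6-joint arm with a two-finger parallel gripper is mounted at the origin on the work surface. World frame = base frame: x ahead of the robot, y to its left, z up, the work surface at z = 0. Lengths are in m, angles in rad, forces in N, time in s.
With the tool pointing down it reaches from about 0.4 to 0.825 m from the base axis. Payload 7 kg.
Tool frame: the origin (TCP) lies at the very end of the fingers, on their centre line; the grasp point (between the pads) lies grip_point_offset behind it (grip_point_offset is the distance from the TCP to the grasp point, in m); z points along the fingers, y is the line along which they close (so a half turn about z gives the same grasp; the last joint's range is limited). The gripper opens to 85 mm and grips with 20 to 120 N. Pads are 22 mm wide; open, the fingers measure 114 mm over their backs; the gripper's body (76 mm by 85 mm) begins 54 mm behind the grasp point. The pads swing forward as they close: fully open they stand 13 mm farther back than shut.
Start: joints at [1.399, 0.359, 0.012, 0, -1.224, -0.288], TCP at [0.3, 0.605, 0.231] pointing down, gripper open.
Joint ranges: [-3.07, 3.07], [-1.43, 2.12], [-1.02, 1.25], [-3.03, 1.67], [-3.05, -0], [-3.03, 3.03]. Speed limits (rad/s): [2.39, 2.39, 3.01, 3.14, 3.14, 3.14].

### API

Orientations are given as a rotation vector (axis times angle).
In Python, from plant import state, snapshot, hand_in, masks_of, grip_point_offset gives the robot as it stands. The module is installed in compiled form; this text tells all that it offers.
- The arm moves only by the tool jog_arm, never from a script. Its argument "plan" is a list of rows, each a list of 6 numbers: the shift along the world's x, y, z normalised to -1 to 1, where 1 is 0.6 m, then the turn, a rotation vector about the world's x, y, z normalised to -1 to 1, where 1 is 180 degrees. A call has 1 to 5 rows; each row is the pose to reach, as a shift and turn from the pose commanded when the call began, turning the shorter way round; what a row does not reach only later rows make up. A row lasts 1/10 s, in which the tool goes at most 50 mm and 8.59 degrees, less where a joint would pass 70% of its speed; a pose out of reach is approached as far as the arm can. A call with a number of a shift or a turn outside -1 to 1 is refused whole. A call with a gripper value outside its range is refused whole. "claw" is the opening, from 0 (shut) to 1 (fully open), set as the call begins (left out, the last holds). The fingers move at their own pace and stop on an object; "force" is the grip in N (left out, the last holds). Time passes only in rows, so rows that repeat a pose let the fingers close. It gives the time, the measured TCP pose, the force, the opening and the grip force at its end, in the units of the state.
- state(): the state, without advancing time (a new reading comes with each control period).
- snapshot(name): name is "scene" or "side" or "wrist"; returns a dict with "pixels" (384x512x3 uint8, blue, green, red), "fx", "fy", "cx", "cy" (pixels), "R" (3x3) and "t" (3): a world point X has camera coordinates R X + t; the wrist camera has in their place "tool_from_camera" (4x4, takes a point from camera to tool coordinates, whose origin is the TCP and whose axes are the flange's). Camera axes: x right, y down, z forward; pixel columns grow to the right and rows downward; lengths in m; the calibration is good to about 2 mm. The wrist camera is an equidistant fisheye: a pixel r from the principal point sees the ray r / f radians off the axis. A picture is of the moment at which its call begins: read the wrist's pose just before it. There is no depth.
- hand_in(): hands the job in; it is judged then, once.
Trained networks look in a picture, given as the dict that the camera call returned (one of the last four; its "shot" number tells which), for a name from the list of things; names that differ only in an ending like _2 or _b are one class to them, and where a whole thing is asked for, a point or a joint stands for the part that bears it (a point fixed in the world has none). Each returns a list of dicts, best first, with "score" (0 to 1); they miss things now and then, are a little off and sometimes report something else, mostly with a low value. They report only what shows in the picture. A call takes as long as a camera call. They do not tell look-alikes from the thing itself.
- masks_of(picture, name): "mask" (384x512 bool, what is visible of it) and "pixel" ([column, row] in pixels, amid what is visible of it).
The state is a dict: "time": time; "joint_positions": joint angles; "joint_vel": joint speeds; "effort": joint torques, N m; "tcp_pos": TCP position; "tool_rot": TCP orientation; "contact_force": force on the tool from outside, world axes, zero at the start; "wrist_torque": the same for the moment, N m; "grip_width": opening from 0.0 (shut) to 1.0 (fully open); "gripper_force": force on a finger pad.
Only numpy, scipy, OpenCV 4.12 (cv2) and the standard library are available. Lean on these libraries where they do the work, as an engineer would, in place of code of your own. Each camera call takes 0.05 s, during which the arm holds its last target. There are 200 camera calls.

### The job

The four saw parts lie on the plywood strip-down board in the order they came off, counted from the board's round end. Move them to the aluminium build board in the reverse order: the part nearest the round end of the plywood board goes on the pad farthest from the round end of the aluminium board, and so on along the row. Leave each part centred on its pad, the same way up as it was.

Things in the scene. Friction and masses are not known exactly. Their poses are not given: they have to be found in the camera images.
- strip_board: Plywood fixed flat board, 267 x 80 x 12 mm, one end square (x=-125), the other a half circle with a brass eyelet (x=+142). Origin on the underside, under the middle of the row; x along the board to the ROUND end, z up. Places on its centre line at x=+93, +31, -31, -93: round grey rubber pads, diameter 54, tops 14 above the bench. Holds the parts at the start.
- build_board: Bare aluminium fixed flat board, 267 x 80 x 12 mm, one end square (x=-125), the other a half circle with a brass eyelet (x=+142). Origin on the underside, under the middle of the row; x along the board to the ROUND end, z up. Places on its centre line at x=+93, +31, -31, -93: round grey rubber pads, diameter 54, tops 14 above the bench. Empty at the start.
- piston: Bare aluminium piston standing crown up, skirt down: plain cylinder of diameter 40, 36 tall, two dark ring grooves near the top, dark gudgeon-pin holes in the sides; about 90 g. Sizes in mm. Origin at the centre of its underside, z up along its axis. Loose.
- bearing: Steel ball-bearing ring lying flat: outer diameter 35, bore 15, 12 tall; about 50 g. Sizes in mm. Origin at the centre of its underside, z up along its axis. Loose.
- sprocket: Dark steel chain sprocket lying flat, hub up: eight stubby teeth, outside diameter 37 over the teeth (36 when gripped), 14 tall, with a hub of diameter 20 on top up to 24 tall; about 70 g. Sizes in mm. Origin at the centre of its underside, z up along its axis. Loose.
- cap: Black plastic fuel-tank cap, wing up: ribbed disc of diameter 37 (36 when gripped), 14 tall, with a finger wing on top 30 long (along its x), 9 thick (along its y), up to 26 tall; about 30 g. Sizes in mm. Origin at the centre of its underside, z up along its axis. Loose.
- pad_piston: The plywood board's pad on which the piston starts (within 6 mm of its middle): fixed grey rubber disc, diameter 54 mm, 2 thick; origin at the centre of its underside, on the board's top face. It never moves; which of the four places it has differs from start to start.
- pad_bearing: The plywood board's pad on which the bearing starts (within 6 mm of its middle): fixed grey rubber disc, diameter 54 mm, 2 thick; origin at the centre of its underside, on the board's top face. It never moves; which of the four places it has differs from start to start.
- pad_sprocket: The plywood board's pad on which the sprocket starts (within 6 mm of its middle): fixed grey rubber disc, diameter 54 mm, 2 thick; origin at the centre of its underside, on the board's top face. It never moves; which of the four places it has differs from start to start.
- pad_cap: The plywood board's pad on which the cap starts (within 6 mm of its middle): fixed grey rubber disc, diameter 54 mm, 2 thick; origin at the centre of its underside, on the board's top face. It never moves; which of the four places it has differs from start to start.
Not all that is in view belongs to the job. What is shaped like the sprocket but blue, green or red is not meant.

How it is judged:
By the outcome, as a careful person would: the job done as asked, in the order asked, and still so for the second after the job is handed in, with the robot touching nothing.
It also fails if it takes over 112 s, if anything falls off the work surface, if the arm or the gripper's body presses on something with over 40 N, if the wrist force passes 120 N, or if a joint passes its speed limit or range.

## Working session

There is one attempt and no reset: what is moved stays moved. The work goes in short steps, Python scripts to look and compute and a tool call to move; the robot and the scene stay as the last step left them, time stands still between calls to the robot, and variables do not carry over. Pictures are saved under pics/ and viewed, at most 14 in all, crops included, and the job is handed in when it is done.

Besides the shell and the picture viewer there is one more tool, called after ">>>" as name([rows], argument=value, ...), one row to a line, values as JSON. jog_arm: Moves the arm, as the interface text tells. Scaled input: -1 to 1 covers 0.6 m each way for a shift and 180 degrees each way for a turn. Its arguments: {"type":"object","properties":{"plan":{"type":"array"},"claw":{"type":"number"},"force":{"type":"number"}},"required":["plan"]}

```bash
mkdir -p pics; cat > h.py <<'E'
import numpy as np, cv2
from plant import state, snapshot, masks_of, grip_point_offset
def ray(p,px):
    K=np.array([[p['fx'],0,p['cx']],[0,p['fy'],p['cy']],[0,0,1]])
    R=np.array(p['R']);t=np.array(p['t'])
    d=R.T@np.linalg.solve(K,np.array([px[0],px[1],1.]));return -R.T@t,d/np.linalg.norm(d)
def onz(p,px,z):
    o,d=ray(p,px);return o+d*(z-o[2])/d[2]
def tri(rs):
    A=sum(np.eye(3)-np.outer(d,d) for o,d in rs);b=sum((np.eye(3)-np.outer(d,d))@o for o,d in rs)
    return np.linalg.solve(A,b)
E
python3 - <<'E'
from h import *
s=state();print({k:np.round(v,3) for k,v in s.items()},grip_point_offset)
for n in('scene','side'):
    p=snapshot(n);cv2.imwrite(f'pics/{n}0.png',p['pixels'])
    o,_=ray(p,(0,0));print(n,p['fx'],np.round(o,3))
    for k in('strip_board','build_board','piston','bearing','sprocket','cap'):
        for m in masks_of(p,k)[:4]:print(k,round(m['score'],2),np.round(m['pixel'],1),m['mask'].sum(),np.round(onz(p,m['pixel'],.025),3))
E
```

```text
{'time': np.float64(0.0), 'joint_positions': array([ 1.399,  0.359,  0.011, -0.   , -1.224, -0.288]), 'joint_vel': array([-0.   , -0.001, -0.001, -0.   ,  0.001, -0.001]), 'effort': array([ 0.0000e+00, -5.8332e+01,  2.9341e+01,  6.9370e+00, -6.0000e-03,
        0.0000e+00]), 'tcp_pos': array([0.299, 0.604, 0.23 ]), 'tool_rot': array([ 3.057, -0.716, -0.   ]), 'contact_force': array([-0.004,  0.367, -0.38 ]), 'wrist_torque': array([0.05 , 0.035, 0.015]), 'gripper_force': np.float64(0.0), 'grip_width': np.float64(0.998)} 0.0187
scene 445.00566207313955 [1.224 0.157 0.524]
strip_board 0.68 [155.6 197.3] 1868 [ 0.59  -0.182  0.025]
build_board 0.9 [364.4 240.4] 4400 [0.608 0.213 0.025]
piston 0.73 [120.  198.8] 168 [ 0.613 -0.245  0.025]
piston 0.61 [199.7 184.7] 96 [ 0.525 -0.116  0.025]
piston 0.6 [206.7 173.3] 463 [ 0.48  -0.116  0.025]
piston 0.34 [364.1 241.9] 4532 [0.612 0.213 0.025]
bearing 0.77 [144.4 193. ] 186 [ 0.583 -0.209  0.025]
bearing 0.45 [179.5 190.9] 150 [ 0.557 -0.146  0.025]
sprocket 0.72 [173.4 182. ] 252 [ 0.531 -0.17   0.025]
sprocket 0.68 [141.5 242.2] 352 [ 0.717 -0.15   0.025]
sprocket 0.61 [255.3 184.5] 244 [ 0.493 -0.008  0.025]
sprocket 0.48 [199.1 152.8] 178 [ 0.404 -0.161  0.025]
cap 0.76 [110.6 191.4] 291 [ 0.596 -0.274  0.025]
side 398.91154682170026 [ 0.133 -0.548  0.452]
strip_board 0.7 [332.4 272.9] 2955 [ 0.516 -0.243  0.025]
build_board 0.96 [207.9 169.3] 2015 [0.543 0.175 0.025]
build_board 0.37 [341.2 260.2] 300 [ 0.55  -0.231  0.025]
piston 0.97 [269.6 231.3] 587 [ 0.506 -0.1    0.025]
bearing 0.74 [338.8 259.8] 310 [ 0.548 -0.228  0.025]
sprocket 0.68 [361.4 222.2] 292 [ 0.661 -0.179  0.025]
sprocket 0.57 [239.  294.4] 470 [ 0.373 -0.194  0.025]
sprocket 0.56 [226.9 227.3] 290 [ 0.451 -0.043  0.025]
sprocket 0.55 [303.1 247.7] 372 [ 0.522 -0.17   0.025]
cap 0.81 [380.7 268. ] 448 [ 0.586 -0.281  0.025]
```

View pics/scene0.png

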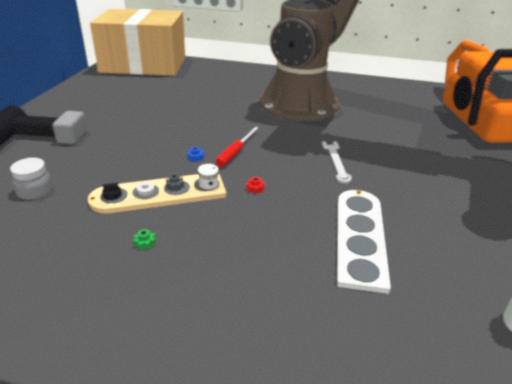

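View pics/side0.png

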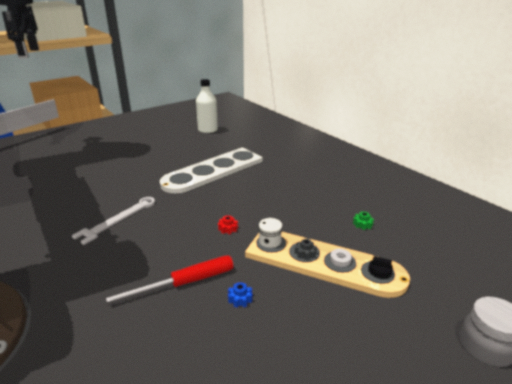

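The plywood row from its round end (scene 92,196) is cap (111,191), bearing (145,188), sprocket (175,184), piston (207,178). The aluminium board's round end is at the top (358,192) in the scene view, with pads at rows 203, 223, 245 and 270. The targets, counted from the aluminium round end, are therefore piston, sprocket, bearing, cap.

```bash
cat > fixed.py <<'E'
from h import *
# build pads: dark blobs within the board hull, both views
P={};B={};T={}
for n in('scene','side'):
    p=snapshot(n);P[n]=p
    m=masks_of(p,'build_board')[0]['mask'].astype(np.uint8)
    c=np.vstack([x for x in cv2.findContours(m,0,2)[0]]);h=cv2.fillConvexPoly(np.zeros_like(m),cv2.convexHull(c),1)
    g=p['pixels'].max(2);d=((g<150)&(cv2.erode(h,np.ones((3,3)))>0)).astype(np.uint8)
    k,l,st,ce=cv2.connectedComponentsWithStats(d)
    B[n]=sorted([tuple(ce[i]) for i in range(1,k) if st[i,4]>80],key=lambda c:c[1])
    print(n,np.round(B[n],1).tolist(),[st[i,4] for i in range(1,k)])
    T[n]={k:[m['pixel'] for m in masks_of(p,k)] for k in('piston','bearing','sprocket','cap')}
b=B['side'][::-1]
for u,v in zip(B['scene'],b):print('pad tri',np.round(tri([ray(P['scene'],u),ray(P['side'],v)]),4),'z14',np.round(onz(P['scene'],u,.014),4),np.round(onz(P['side'],v,.014),4))
for k,u,v in(('cap',(111,191),(381,268)),('bearing',(145,190),(339,260)),('sprocket',(174,182),(303,248)),('piston',(207,173),(270,231))):
    f=lambda n,q:min(T[n][k],key=lambda x:np.hypot(*(np.array(x)-q)),default=q)
    print(k,np.round(tri([ray(P['scene'],f('scene',u)),ray(P['side'],f('side',v))]),4))
E
python3 fixed.py
```

```text
Traceback (most recent call last):
  File "fixed.py", line 6, in <module>
    m=masks_of(p,'build_board')[0]['mask'].astype(np.uint8)
      ~~~~~~~~~~~~~~~~~~~~~~~~~^^^
IndexError: list index out of range
```

```bash
cat >> h.py <<'E'
def look(n,name):
    for _ in range(4):
        p=snapshot(n);r=masks_of(p,name)
        if r:return p,r
E
sed -i "s/p=snapshot(n);P\[n\]=p/p,r=look(n,'build_board');P[n]=p/; s/masks_of(p,'build_board')\[0\]/r[0]/" fixed.py; python3 fixed.py
```

```text
scene [[359.2, 203.9], [360.1, 223.3], [361.3, 245.2], [362.8, 270.3]] [np.int32(281), np.int32(347), np.int32(424), np.int32(525)]
side [[242.6, 155.3], [223.4, 162.2], [203.0, 169.8], [217.9, 177.3], [180.6, 178.0]] [np.int32(129), np.int32(146), np.int32(84), np.int32(1), np.int32(165), np.int32(186)]
pad tri [0.4831 0.1997 0.0113] z14 [0.4859 0.2    0.014 ] [0.4808 0.1937 0.014 ]
pad tri [0.5624 0.1913 0.006 ] z14 [0.5476 0.2049 0.014 ] [0.5513 0.1456 0.014 ]
pad tri [ 0.5646  0.2207 -0.0108] z14 [0.6091 0.2098 0.014 ] [0.5428 0.1987 0.014 ]
pad tri [ 0.6294  0.2269 -0.0114] z14 [0.6708 0.2151 0.014 ] [0.6041 0.204  0.014 ]
cap [ 0.587  -0.2748  0.0225]
bearing [ 0.5581 -0.2203  0.0101]
sprocket [ 0.5278 -0.1677  0.0203]
piston [ 0.4957 -0.1076  0.0326]
```

>>> jog_arm([
  [0.08,-0.12,0.02,0,0,0.05],
  [0.14,-0.2,0.04,0,0,0.1],
  [0.19,-0.27,0.04,0,0,0.14],
  [0.24,-0.34,0.04,0,0,0.175],
  [0.29,-0.41,0.04,0,0,0.175],
])

```text
time: 1.9
tcp_pos: [0.4437, 0.4003, 0.2549]
tool_rot: [-3.137, -0.148, -0.001]
contact_force: [1.0, 1.1, -0.8]
grip_width: 1.002
gripper_force: 0.0
```

>>> jog_arm([
  [0.05,-0.07,0,0,0,0],
  [0.1,-0.14,0,0,0,0],
  [0.15,-0.21,0,0,0,0],
  [0.173,-0.253,0,0,0,0],
  [0.173,-0.253,0,0,0,0],
])

```text
time: 2.4
tcp_pos: [0.5483, 0.2465, 0.2542]
tool_rot: [3.138, 0.135, 0.0]
contact_force: [-0.2, 1.4, 1.3]
grip_width: 1.002
gripper_force: 0.0
```

```bash
cat >> h.py <<'E'
from scipy.spatial.transform import Rotation as Ro
def wsnap():
    for _ in range(5):
        s=state();p=snapshot('wrist')
        if 1:break
    T=np.eye(4);T[:3,:3]=Ro.from_rotvec(s['tool_rot']).as_matrix();T[:3,3]=s['tcp_pos']
    p['W']=T@np.array(p['tool_from_camera']);return s,p
def wray(p,px):
    x=(px[0]-p['cx'])/p['fx'];y=(px[1]-p['cy'])/p['fy'];r=np.hypot(x,y)
    d=np.array([x/r*np.sin(r),y/r*np.sin(r),np.cos(r)]) if r>1e-9 else np.array([0,0,1.])
    return p['W'][:3,3],p['W'][:3,:3]@d
def wonz(p,px,z):
    o,d=wray(p,px);return o+d*(z-o[2])/d[2]
def wproj(p,X):
    c=np.linalg.inv(p['W'])@np.append(X,1);r=np.hypot(c[0],c[1]);a=np.arctan2(r,c[2])
    return np.array([p['cx']+p['fx']*a*c[0]/r,p['cy']+p['fy']*a*c[1]/r])
E
python3 - <<'E'
from h import *
s,p=wsnap();print(s['time'],np.round(s['tcp_pos'],4),np.round(s['tool_rot'],3),np.round(s['joint_positions'],2),s['joint_vel'].round(3))
print(p['fx'],p['cx'],p['cy'],np.round(p['tool_from_camera'],3))
im=p['pixels'].copy();cv2.imwrite('pics/w1.png',im)
for m in masks_of(p,'build_board'):print(m['score'],m['pixel'],wonz(p,m['pixel'],.014))
E
```

```text
2.4 [0.5483 0.2465 0.2542] [3.138 0.135 0.   ] [ 0.75  0.22 -0.12  0.   -1.22  0.91] [ 0.059 -0.001  0.002 -0.012  0.008 -0.058]
297.3186396354542 255.47602200444882 191.0456882867362 [[-0.    -0.956 -0.293  0.075]
 [ 1.    -0.     0.001 -0.   ]
 [-0.001 -0.293  0.956 -0.142]
 [ 0.     0.     0.     1.   ]]
0.71 [288.2, 140.2] [0.57843835 0.20659968 0.014     ]
```

View pics/w1.png

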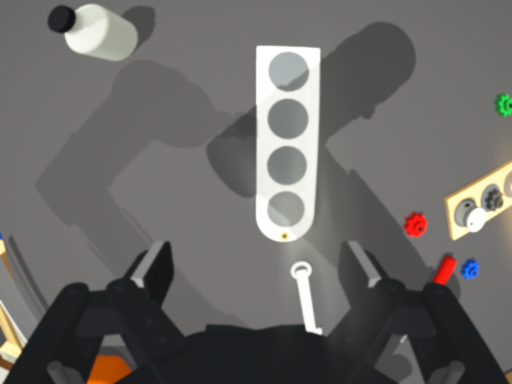

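The wrist view shows the aluminium pads at about (288,71), (287,118), (287,165) and (286,208), with the eyelet and round end at (284,236). I'll segment the pads and fit the board. I'll take a second shot from another spot on the way to the plywood board.

```bash
cat > bp.py <<'E'
from h import *
def pads(p):
    for m in masks_of(p,'build_board'):
        if m['score']<.4: continue
        k=m['mask'].astype(np.uint8);c=np.vstack(cv2.findContours(k,0,2)[0])
        h=cv2.fillConvexPoly(np.zeros_like(k),cv2.convexHull(c),1)
        g=p['pixels'].max(2);t,_=cv2.threshold(g[h>0].reshape(-1,1),0,255,cv2.THRESH_OTSU)
        d=((g<t)&(h>0)).astype(np.uint8);d=cv2.morphologyEx(d,cv2.MORPH_OPEN,np.ones((5,5)))
        n,l,st,ce=cv2.connectedComponentsWithStats(d)
        return t,[(ce[i].round(1),st[i,4]) for i in range(1,n) if st[i,4]>200]
    return 0,[]
E
python3 - <<'E'
from bp import *
for _ in range(3):
    s,p=wsnap();t,r=pads(p);print(t)
    for c,a in r:print(c,a,wonz(p,c,.014).round(4))
    if len(r)==4:break
import pickle;pickle.dump((p,r),open('a.pkl','wb'))
E
```

```text
211.0
196.0
[292.4  70.6] 1228 [0.6672 0.2148 0.014 ]
[291.2 117.5] 1311 [0.6066 0.2103 0.014 ]
[289.9 164.2] 1229 [0.5453 0.2051 0.014 ]
[288.8 207.6] 1044 [0.4848 0.1992 0.014 ]
```

>>> jog_arm([
  [0.05,-0.08,0,0,0,0],
  [0.05,-0.16,0,0,0,0],
  [0.05,-0.2,0,0,0,0],
  [0.05,-0.2,0,0,0,0],
  [0.05,-0.2,0,0,0,0],
])

```text
time: 3.2
tcp_pos: [0.5766, 0.1304, 0.2544]
tool_rot: [-3.138, -0.141, -0.001]
contact_force: [-0.1, 0.9, 1.2]
grip_width: 1.003
gripper_force: 0.0
```

```bash
python3 - <<'E'
from bp import *
import pickle
q,rq=pickle.load(open('a.pkl','rb'))
for _ in range(3):
    s,p=wsnap();t,r=pads(p)
    if len(r)==4:break
print(s['tcp_pos'],[a for _,a in r])
for (c,a),(e,b) in zip(r,rq):print(c,wonz(p,c,.014).round(4),tri([wray(p,c),wray(q,e)]).round(4))
for k in('strip_board','piston','bearing','sprocket','cap'):
    for m in masks_of(p,k)[:4]:print(k,round(m['score'],2),np.round(m['pixel'],1),m['mask'].sum(),np.round(wonz(p,m['pixel'],.026),3))
cv2.imwrite('pics/w2.png',p['pixels'])
E
```

```text
[0.5765833  0.13038331 0.25441404] [np.int32(1223), np.int32(1288), np.int32(1073), np.int32(911)]
[196.8  86. ] [0.6677 0.2141 0.014 ] [0.6676 0.2145 0.0115]
[198.4 132. ] [0.6079 0.2079 0.014 ] [0.6066 0.2093 0.0058]
[199.6 177.8] [0.5464 0.2033 0.014 ] [0.5444 0.2043 0.0077]
[201.5 220.6] [0.4844 0.1986 0.014 ] [0.4841 0.1989 0.0127]
strip_board 0.77 [450.  195.9] 3186 [ 0.557 -0.171  0.026]
piston 0.76 [410.5 231.6] 724 [ 0.495 -0.113  0.026]
bearing 0.52 [466.8 197.5] 327 [ 0.558 -0.209  0.026]
sprocket 0.92 [444.3 212. ] 399 [ 0.531 -0.168  0.026]
sprocket 0.85 [453.7 107.5] 431 [ 0.689 -0.146  0.026]
sprocket 0.77 [417.2 283.6] 214 [ 0.4   -0.16   0.026]
sprocket 0.54 [344.5 233.7] 340 [ 0.487 -0.004  0.026]
cap 0.59 [495. 180.] 330 [ 0.593 -0.268  0.026]
```

>>> jog_arm([
  [-0.012,-0.056,0,0,0,-0.046],
  [-0.024,-0.11,0,0,0,-0.092],
  [-0.036,-0.167,0,0,0,-0.138],
  [-0.048,-0.223,0,0,0,-0.184],
  [-0.06,-0.28,0,0,0,-0.23],
])

```text
time: 4.05
tcp_pos: [0.5403, -0.0387, 0.2543]
tool_rot: [-2.983, 0.985, -0.0]
contact_force: [0.7, -0.2, -0.2]
grip_width: 1.002
gripper_force: 0.0
```

>>> jog_arm([
  [-0.012,-0.056,0,0,0,-0.046],
  [-0.024,-0.11,0,0,0,-0.092],
  [-0.036,-0.165,0,0,0,-0.138],
  [-0.036,-0.165,0,0,0,-0.138],
  [-0.036,-0.165,0,0,0,-0.138],
])

```text
time: 4.55
tcp_pos: [0.519, -0.1374, 0.2542]
tool_rot: [-2.705, 1.597, -0.0]
contact_force: [0.7, 0.1, 0.2]
grip_width: 1.002
gripper_force: 0.0
```

```bash
cat > sp.py <<'E'
from h import *
import sys,pickle
s,p=wsnap();print(s['time'],s['tcp_pos'].round(4),s['tool_rot'].round(3),s['joint_positions'].round(2))
R={}
for k in('strip_board','piston','bearing','sprocket','cap'):
    for m in masks_of(p,k)[:3]:
        R.setdefault(k,[]).append(m);print(k,round(m['score'],2),np.round(m['pixel'],1),m['mask'].sum(),np.round(wonz(p,m['pixel'],.026),4))
pickle.dump((p,R),open(sys.argv[1]+'.pkl','wb'));cv2.imwrite('pics/'+sys.argv[1]+'.png',p['pixels'])
E
python3 sp.py s1
```

```text
4.55 [ 0.519  -0.1374  0.2542] [-2.705  1.597 -0.   ] [ 0.11  0.12 -0.26 -0.   -1.2   0.4 ]
strip_board 0.59 [259.5 110.8] 6182 [ 0.5461 -0.1961  0.026 ]
piston 0.91 [257.2 192. ] 974 [ 0.498  -0.1032  0.026 ]
bearing 0.97 [251.7  88.6] 521 [ 0.5679 -0.2157  0.026 ]
sprocket 0.9 [354.4 182. ] 542 [ 0.3906 -0.1784  0.026 ]
sprocket 0.86 [150.2  86. ] 592 [ 0.6854 -0.161   0.026 ]
sprocket 0.84 [244.2 245.9] 518 [ 0.4756 -0.0254  0.026 ]
cap 0.62 [258.8  37.3] 686 [ 0.5918 -0.277   0.026 ]
```

View pics/s1.png

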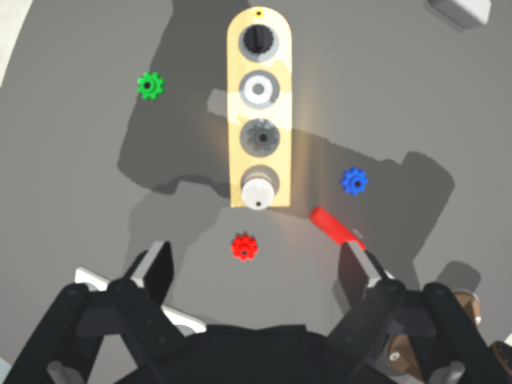

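The wrist view shows the plywood row: cap (258,38), bearing (259,90), sprocket (262,137), piston (258,190). The coloured sprockets lie off the board. I'll take a second view 60 mm further along.

>>> jog_arm([
  [0.03,-0.06,0,0,0,0],
  [0.043,-0.088,0,0,0,0],
  [0.043,-0.088,0,0,0,0],
  [0.043,-0.088,0,0,0,0],
])

```text
time: 5.25
tcp_pos: [0.5448, -0.1895, 0.2537]
tool_rot: [2.705, -1.597, -0.001]
contact_force: [-0.1, 0.3, 0.7]
grip_width: 0.997
gripper_force: 0.0
```

```bash
python3 sp.py s2; python3 - <<'E'
from h import *
import pickle
(p,A),(q,B)=[pickle.load(open(f+'.pkl','rb')) for f in('s1','s2')]
G={'piston':(.497,-.105,.04),'bearing':(.561,-.22,.026),'sprocket':(.528,-.165,.03),'cap':(.587,-.275,.03)}
for k,g in G.items():
    o=[]
    for P,D in((p,A),(q,B)):
        e=wproj(P,g);c=[m for m in D.get(k,[]) if np.hypot(*(np.array(m['pixel'])-e))<20]
        if not c:print(k,'missing',e);continue
        m=c[0]['mask'].astype(np.uint8);M=cv2.moments(m,True);ce=(M['m10']/M['m00'],M['m01']/M['m00'])
        bx=cv2.boundingRect(m);(ccx,r)=cv2.minEnclosingCircle(np.vstack(cv2.findContours(m,0,2)[0]))
        print(k,np.round(e),np.round(ce,1),bx,np.round(ccx,1),round(r,1),wonz(P,ce,g[2]).round(4));o.append(wray(P,ce))
    if len(o)==2:print('  tri',tri(o).round(4))
E
```

```text
5.25 [ 0.5448 -0.1895  0.2537] [ 2.705e+00 -1.597e+00 -1.000e-03] [ 0.    0.18 -0.17 -0.   -1.21  0.5 ]
piston 0.65 [255.9  98.5] 802 [ 0.583  -0.2594  0.026 ]
piston 0.56 [256.9 230.5] 979 [ 0.4973 -0.1071  0.026 ]
bearing 0.56 [256.8 141.5] 462 [ 0.556  -0.2129  0.026 ]
sprocket 0.84 [242.  277.2] 409 [ 0.4794 -0.0296  0.026 ]
sprocket 0.72 [349.2 219.8] 437 [ 0.3916 -0.1819  0.026 ]
sprocket 0.65 [148.8 127.5] 531 [ 0.6883 -0.1641  0.026 ]
cap 0.71 [257.3  83.4] 688 [ 0.5906 -0.2767  0.026 ]
piston [259. 194.] [257.3 191.2] (241, 173, 33, 37) [257.6 191.2] 18.4 [ 0.5005 -0.1079  0.04  ]
piston [256. 236.] [255.2 231.5] (240, 213, 31, 38) [254.7 231.3] 19.2 [ 0.5017 -0.1103  0.04  ]
  tri [ 0.4978 -0.1033  0.0227]
bearing [258.  88.] [257.3  89.1] (244, 76, 28, 27) [257.5  89.5] 14.3 [ 0.5616 -0.2184  0.026 ]
bearing [256. 135.] [255.8 135. ] (243, 122, 27, 27) [255.8 134.9] 13.5 [ 0.561  -0.2195  0.026 ]
  tri [ 0.5612 -0.2189  0.0218]
sprocket missing [260.17680362 139.88550637]
sprocket missing [257.85225749 185.09331556]
cap [262.  40.] [258.4  38.6] (244, 24, 30, 30) [258.2  38.8] 15.0 [ 0.591  -0.2745  0.03  ]
cap [259.  86.] [256.4  83.8] (242, 70, 30, 29) [256.5  83.7] 15.0 [ 0.5912 -0.2756  0.03  ]
  tri [ 0.5915 -0.2759  0.0234]
```

View pics/s2.png

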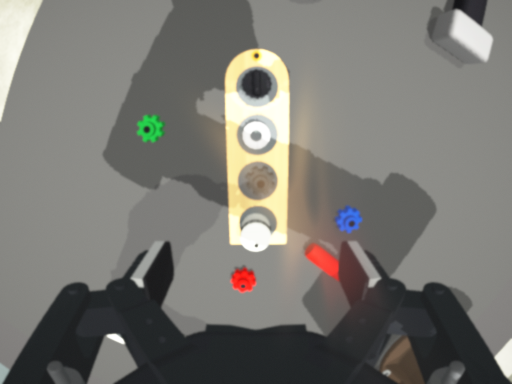

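>>> jog_arm([
  [0.02,-0.036,-0.07,0,0,0],
  [0.04,-0.072,-0.14,0,0,0],
  [0.06,-0.108,-0.21,0,0,0],
  [0.0775,-0.144,-0.28,0,0,0],
  [0.0775,-0.144,-0.28,0,0,0],
], claw=0.7, force=40)

```text
time: 6.05
tcp_pos: [0.588, -0.2768, 0.0786]
tool_rot: [2.701, -1.598, -0.017]
contact_force: [-1.4, 0.6, -0.3]
grip_width: 0.703
gripper_force: 0.0
```

```bash
python3 - <<'E'
from h import *
s,p=wsnap();print(s['tcp_pos'].round(4),s['tool_rot'].round(3),s['grip_width'],s['joint_positions'].round(2))
cv2.imwrite('pics/g1.png',p['pixels'])
for m in masks_of(p,'cap')[:2]:print(m['score'],m['pixel'],m['mask'].sum(),wonz(p,m['pixel'],.026).round(4))
print(wproj(p,s['tcp_pos']+[0,0,-.06]), wproj(p,(.5913,-.2757,.028)))
E
```

```text
[ 0.588  -0.2768  0.0786] [ 2.701 -1.598 -0.017] 0.7026522704233404 [-0.14  0.45 -0.22 -0.   -0.91  0.64]
0.85 [247.9, 206.9] 2168 [ 0.5941 -0.277   0.026 ]
[255.31105102 207.25395665] [250.52997597 211.22199161]
```

View pics/g1.png

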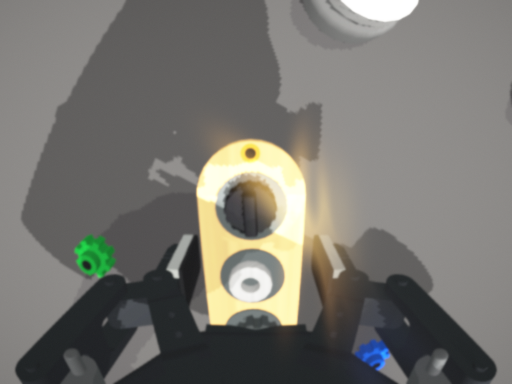

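>>> jog_arm([
  [0,0,0,0,0,0],
])

```text
time: 6.25
tcp_pos: [0.5923, -0.2759, 0.0881]
tool_rot: [-2.706, 1.595, -0.004]
contact_force: [0.3, 0.1, 0.4]
grip_width: 0.701
gripper_force: 0.0
```

>>> jog_arm([
  [0,0,-0.05,0,0,0],
  [0,0,-0.1,0,0,0],
  [0,0,-0.117,0,0,0],
  [0,0,-0.117,0,0,0],
  [0,0,-0.117,0,0,0],
])

```text
time: 6.75
tcp_pos: [0.5927, -0.2761, 0.0182]
tool_rot: [-2.706, 1.595, -0.004]
contact_force: [-0.5, -0.5, -0.5]
grip_width: 0.702
gripper_force: 0.0
```

>>> jog_arm([
  [0,0,0,0,0,0],
  [0,0,0,0,0,0],
  [0,0,0,0,0,0],
  [0,0,0,0,0,0],
  [0,0,0,0,0,0],
], claw=0.2, force=40)

```text
time: 7.25
tcp_pos: [0.5925, -0.2763, 0.0181]
tool_rot: [-2.705, 1.595, -0.004]
contact_force: [-1.7, 2.2, 6.5]
grip_width: 0.398
gripper_force: 39.1
```

>>> jog_arm([
  [0,0,0.06,0,0,0],
  [0,0,0.13,0,0,0],
  [0.01,0.07,0.16,0,0,0.04],
  [0.02,0.14,0.16,0,0,0.08],
  [0.03,0.21,0.16,0,0,0.12],
])

```text
time: 7.75
tcp_pos: [0.6101, -0.1492, 0.1141]
tool_rot: [-2.958, 1.055, -0.005]
contact_force: [0.8, -0.9, -1.1]
grip_width: 0.399
gripper_force: 40.0
```

>>> jog_arm([
  [0.015,0.07,0,0,0,0.04],
  [0.03,0.14,0,0,0,0.08],
  [0.045,0.21,0,0,0,0.12],
  [0.06,0.28,0,0,0,0.16],
  [0.075,0.35,0,0,0,0.2],
])

```text
time: 8.25
tcp_pos: [0.6547, 0.0617, 0.1131]
tool_rot: [-3.14, 0.087, -0.002]
contact_force: [0.4, -0.4, -0.1]
grip_width: 0.397
gripper_force: 40.0
```

>>> jog_arm([
  [0.007,0.07,0,0,0,0.025],
  [0.014,0.14,0,0,0,0.047],
  [0.02,0.2,0,0,0,0.047],
  [0.022,0.245,0,0,0,0.047],
  [0.022,0.257,0,0,0,0.047],
])

```text
time: 8.75
tcp_pos: [0.6678, 0.2171, 0.1126]
tool_rot: [-3.138, -0.14, -0.002]
contact_force: [-1.1, -0.2, -0.8]
grip_width: 0.397
gripper_force: 40.0
```

>>> jog_arm([
  [0,0,0,0,0,0],
  [0,0,0,0,0,0],
])

```text
time: 8.95
tcp_pos: [0.6674, 0.2133, 0.1123]
tool_rot: [-3.139, -0.136, -0.0]
contact_force: [0.8, -0.6, -0.1]
grip_width: 0.397
gripper_force: 40.0
```

```bash
python3 - <<'E'
from bp import *
s,p=wsnap();print(s['tcp_pos'].round(4),s['tool_rot'].round(3),np.degrees(2*np.arctan2(s['tool_rot'][1],s['tool_rot'][0])),s['grip_width'],s['joint_positions'].round(2))
t,r=pads(p)
for c,a in r:print(c,a,wonz(p,c,.014).round(4))
cv2.imwrite('pics/g2.png',p['pixels'])
E
```

```text
[0.6674 0.2133 0.1123] [-3.139 -0.136 -0.   ] -355.03884773276053 0.3968621704950145 [ 0.59  0.49 -0.07  0.   -1.01  1.07]
[254.2 252.1] 4722 [0.6104 0.2098 0.014 ]
```

View pics/g2.png

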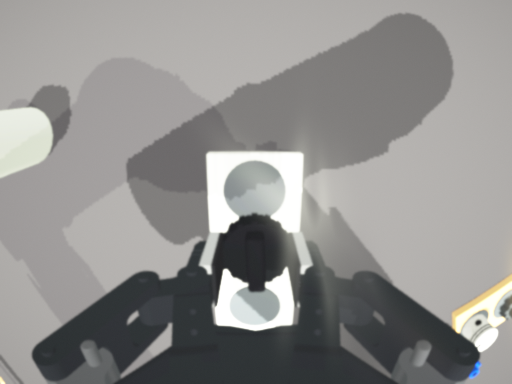

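The cap is held at (254,249). Its target pad shows at (255,189), just ahead of it.

```bash
cat > chk.py <<'E'
# held part position relative to TCP, and pad ahead
from h import *
import sys
k,tz,part_z=sys.argv[1],float(sys.argv[2]),0
s,p=wsnap();print(s['tcp_pos'].round(4),s['grip_width'].round(3))
for m in masks_of(p,k)[:3]:
    c=np.vstack(cv2.findContours(m['mask'].astype(np.uint8),0,2)[0]);(ce,r)=cv2.minEnclosingCircle(c)
    z=s['tcp_pos'][2]+tz;print(k,round(m['score'],2),np.round(m['pixel'],1),np.round(ce,1),round(r,1),'pos',wonz(p,m['pixel'],z).round(4),wonz(p,ce,z).round(4))
for a in sys.argv[3:]:
    u,v=map(float,a.split(','));print('pad',wonz(p,(u,v),.014).round(4))
E
python3 chk.py cap 0.008 255,189
```

```text
Traceback (most recent call last):
  File "chk.py", line 5, in <module>
    s,p=wsnap();print(s['tcp_pos'].round(4),s['grip_width'].round(3))
                                            ^^^^^^^^^^^^^^^^^^^^^
AttributeError: 'float' object has no attribute 'round'
```

```bash
sed -i "s/s\['grip_width'\].round(3)/s['grip_width']/" chk.py;python3 chk.py cap 0.008 255,189
```

```text
[0.6676 0.2127 0.1123] 0.39869260373676435
cap 0.72 [255.8 248.2] [255.9 251.9] 39.8 pos [0.6712 0.2132 0.1203] [0.6691 0.213  0.1203]
pad [0.6707 0.2137 0.014 ]
```

>>> jog_arm([
  [0.001,0.003,-0.05,0,0,0],
  [0.001,0.003,-0.1,0,0,0],
  [0.001,0.003,-0.14,0,0,0],
  [0.001,0.003,-0.155,0,0,0],
  [0.001,0.003,-0.155,0,0,0],
])

```text
time: 9.7
tcp_pos: [0.6679, 0.2151, 0.0192]
tool_rot: [3.138, 0.136, -0.001]
contact_force: [0.1, -0.3, -0.4]
grip_width: 0.396
gripper_force: 40.1
```

>>> jog_arm([
  [0,0,0,0,0,0],
  [0,0,0,0,0,0],
  [0,0,0,0,0,0],
  [0,0,0,0,0,0],
], claw=0.7)

```text
time: 10.1
tcp_pos: [0.6683, 0.2158, 0.0193]
tool_rot: [-3.138, -0.136, -0.001]
contact_force: [-0.7, -0.4, -0.5]
grip_width: 0.7
gripper_force: 0.0
```

>>> jog_arm([
  [0,0,0.04,0,0,0],
  [0,0,0.1,0,0,0],
  [0,0,0.155,0,0,0],
  [0,0,0.155,0,0,0],
  [0,0,0.155,0,0,0],
])

```text
time: 10.6
tcp_pos: [0.6685, 0.2161, 0.1133]
tool_rot: [-3.137, -0.136, -0.003]
contact_force: [0.2, -0.8, 0.4]
grip_width: 0.698
gripper_force: 0.0
```

```bash
cat > after.py <<'E'
from bp import *
import sys
s,p=wsnap();print(s['time'],s['tcp_pos'].round(4),s['tool_rot'].round(3))
cv2.imwrite(f'pics/{sys.argv[1]}.png',p['pixels'])
for m in masks_of(p,sys.argv[2])[:3]:
    c=np.vstack(cv2.findContours(m['mask'].astype(np.uint8),0,2)[0]);ce,r=cv2.minEnclosingCircle(c)
    print(m['score'],np.round(m['pixel'],1),np.round(ce,1),r,[wonz(p,m['pixel'],z).round(4) for z in(.02,.026)])
E
python3 after.py a1 cap
```

```text
10.6 [0.6685 0.2161 0.1133] [-3.137e+00 -1.360e-01 -3.000e-03]
0.57 [254.8 193.7] [256. 196.] 23.3781681060791 [array([0.6692, 0.2172, 0.02  ]), array([0.6711, 0.2173, 0.026 ])]
```

View pics/a1.png

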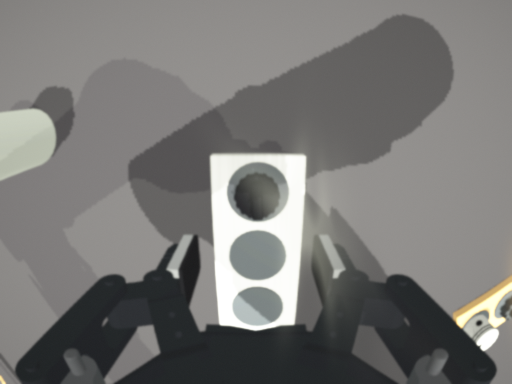

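The cap sits at (256,196) on its pad at (258,191). Most of that offset is parallax from the cap's height, so it is centred. Next is the bearing.

>>> jog_arm([
  [-0.015,-0.07,0,0,0,-0.04],
  [-0.03,-0.14,0,0,0,-0.08],
  [-0.05,-0.21,0,0,0,-0.12],
  [-0.07,-0.28,0,0,0,-0.16],
  [-0.09,-0.35,0,0,0,-0.2],
])

```text
time: 11.2
tcp_pos: [0.6127, 0.0042, 0.1106]
tool_rot: [3.024, -0.847, -0.003]
contact_force: [1.2, -0.6, -0.9]
grip_width: 0.698
gripper_force: 0.0
```

>>> jog_arm([
  [-0.02,-0.08,0,0,0,-0.04],
  [-0.04,-0.16,0,0,0,-0.08],
  [-0.06,-0.24,0,0,0,-0.12],
  [-0.08,-0.31,0,0,0,-0.16],
  [-0.089,-0.375,0,0,0,-0.167],
])

```text
time: 11.7
tcp_pos: [0.5587, -0.2209, 0.1108]
tool_rot: [2.701, -1.603, -0.004]
contact_force: [0.5, 0.1, 0.5]
grip_width: 0.701
gripper_force: 0.0
```

>>> jog_arm([
  [0,0,0,0,0,0],
  [0,0,0,0,0,0],
  [0,0,0,0,0,0],
])

```text
time: 12.0
tcp_pos: [0.5605, -0.2186, 0.1112]
tool_rot: [2.706, -1.596, -0.002]
contact_force: [0.4, 0.5, -0.8]
grip_width: 0.702
gripper_force: 0.0
```

```bash
python3 after.py b1 bearing
```

```text
12.0 [ 0.5605 -0.2186  0.1112] [ 2.706e+00 -1.596e+00 -2.000e-03]
0.71 [254.1 203.8] [255.4 194.2] 21.506757736206055 [array([ 0.5578, -0.2109,  0.02  ]), array([ 0.5588, -0.2128,  0.026 ])]
0.56 [247.9 244.6] [257.3 253. ] 29.497886657714844 [array([ 0.5442, -0.1749,  0.02  ]), array([ 0.5455, -0.1777,  0.026 ])]
```

>>> jog_arm([
  [0.002,0,-0.05,0,0,0],
  [0.002,0,-0.1,0,0,0],
  [0.002,0,-0.14,0,0,0],
  [0.002,0,-0.156,0,0,0],
  [0.002,0,-0.156,0,0,0],
])

```text
time: 12.6
tcp_pos: [0.5613, -0.2183, 0.0172]
tool_rot: [2.706, -1.594, -0.004]
contact_force: [0.1, -0.6, 0.2]
grip_width: 0.698
gripper_force: 0.0
```

>>> jog_arm([
  [0,0,0,0,0,0],
  [0,0,0,0,0,0],
  [0,0,0,0,0,0],
  [0,0,0,0,0,0],
  [0,0,0,0,0,0],
], claw=0.2)

```text
time: 13.1
tcp_pos: [0.5631, -0.2192, 0.0201]
tool_rot: [-2.705, 1.595, -0.004]
contact_force: [-0.4, 2.7, 6.8]
grip_width: 0.372
gripper_force: 40.2
```

>>> jog_arm([
  [0,0,0.06,0,0,0],
  [0,0,0.13,0,0,0],
  [0.01,0.07,0.16,0,0,0.04],
  [0.02,0.14,0.16,0,0,0.08],
  [0.03,0.21,0.16,0,0,0.12],
])

```text
time: 13.6
tcp_pos: [0.5805, -0.0921, 0.1162]
tool_rot: [-2.957, 1.055, -0.004]
contact_force: [0.6, 0.5, -1.0]
grip_width: 0.373
gripper_force: 40.0
```

>>> jog_arm([
  [0.01,0.07,0,0,0,0.04],
  [0.02,0.14,0,0,0,0.08],
  [0.03,0.21,0,0,0,0.12],
  [0.035,0.28,0,0,0,0.16],
  [0.04,0.35,0,0,0,0.2],
])

```text
time: 14.1
tcp_pos: [0.604, 0.1186, 0.1151]
tool_rot: [-3.14, 0.088, -0.001]
contact_force: [1.1, -0.4, -0.9]
grip_width: 0.374
gripper_force: 40.0
```

>>> jog_arm([
  [0.002,0.07,0,0,0,0.04],
  [0.004,0.13,0,0,0,0.045],
  [0.0045,0.1525,0,0,0,0.045],
  [0.0045,0.1525,0,0,0,0.045],
  [0.0045,0.1525,0,0,0,0.045],
])

```text
time: 14.6
tcp_pos: [0.6064, 0.208, 0.1145]
tool_rot: [3.139, 0.126, -0.0]
contact_force: [-0.4, -0.8, -0.6]
grip_width: 0.371
gripper_force: 40.0
```

```bash
python3 chk.py bearing 0.006 255,189; python3 -c "
from h import *
s,p=wsnap();cv2.imwrite('pics/g3.png',p['pixels'][130:330,150:370].repeat(2,0).repeat(2,1))"
```

```text
[0.6064 0.208  0.1145] 0.3706785011231748
bearing 0.65 [251.1 240.3] [255.8 246.4] 32.3 pos [0.6133 0.2111 0.1205] [0.61   0.2085 0.1205]
pad [0.6088 0.2089 0.014 ]
```

View pics/g3.png

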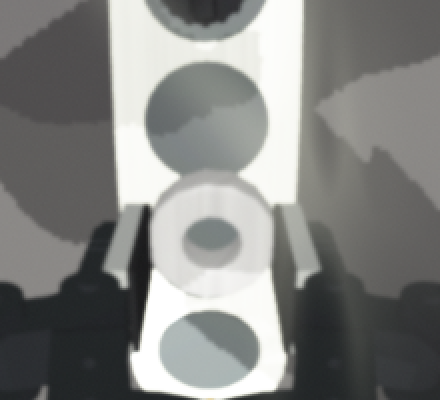

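>>> jog_arm([
  [0,0.001,-0.05,0,0,0],
  [0,0.001,-0.1,0,0,0],
  [0,0.001,-0.14,0,0,0],
  [0,0.001,-0.158,0,0,0],
  [0,0.001,-0.158,0,0,0],
])

```text
time: 15.25
tcp_pos: [0.6068, 0.2077, 0.0197]
tool_rot: [3.138, 0.125, -0.001]
contact_force: [-0.3, 0.1, -0.7]
grip_width: 0.379
gripper_force: 44.5
```

>>> jog_arm([
  [0,0,0,0,0,0],
  [0,0,0,0,0,0],
  [0,0,0,0,0,0],
  [0,0,0,0,0,0],
], claw=0.7)

```text
time: 15.65
tcp_pos: [0.6068, 0.2089, 0.0199]
tool_rot: [-3.139, -0.126, -0.001]
contact_force: [-0.1, 0.0, -0.1]
grip_width: 0.7
gripper_force: 0.0
```

>>> jog_arm([
  [0,0,0.04,0,0,0],
  [0,0,0.1,0,0,0],
  [0,0,0.155,0,0,0],
  [0,0,0.155,0,0,0],
  [0,0,0.155,0,0,0],
])

```text
time: 16.15
tcp_pos: [0.607, 0.2093, 0.1138]
tool_rot: [-3.138, -0.126, -0.003]
contact_force: [-0.1, -0.1, -0.9]
grip_width: 0.7
gripper_force: 0.0
```

```bash
python3 after.py a2 bearing; python3 -c "
import cv2;i=cv2.imread('pics/a2.png');cv2.imwrite('pics/a2c.png',i[100:340,150:370].repeat(2,0).repeat(2,1))"
```

```text
16.15 [0.607  0.2093 0.1138] [-3.138e+00 -1.260e-01 -3.000e-03]
0.78 [257.5 206.5] [257.  196.3] 21.23760223388672 [array([0.5964, 0.2072, 0.02  ]), array([0.5986, 0.2074, 0.026 ])]
```

View pics/a2c.png

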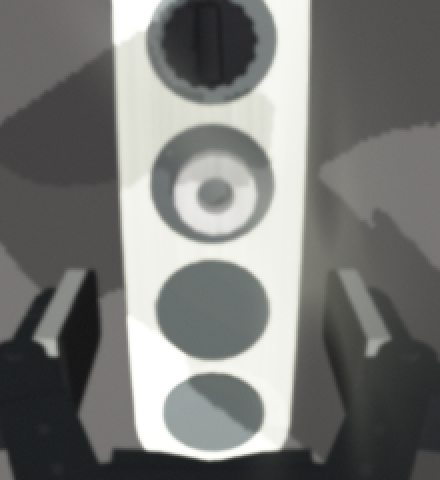

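The bearing is at crop (215,194) on its pad at (212,183). After parallax that is about 2 mm off, which is fine. Next is the sprocket.

>>> jog_arm([
  [-0.015,-0.07,0,0,0,-0.045],
  [-0.03,-0.14,0,0,0,-0.09],
  [-0.045,-0.21,0,0,0,-0.135],
  [-0.06,-0.28,0,0,0,-0.18],
  [-0.075,-0.35,0,0,0,-0.22],
])

```text
time: 16.75
tcp_pos: [0.5603, -0.0027, 0.1114]
tool_rot: [2.993, -0.952, -0.003]
contact_force: [1.2, 0.4, 0.3]
grip_width: 0.7
gripper_force: 0.0
```

>>> jog_arm([
  [-0.014,-0.07,0,0,0,-0.04],
  [-0.028,-0.14,0,0,0,-0.08],
  [-0.042,-0.2,0,0,0,-0.12],
  [-0.056,-0.25,0,0,0,-0.145],
  [-0.056,-0.274,0,0,0,-0.145],
])

```text
time: 17.25
tcp_pos: [0.526, -0.1675, 0.1114]
tool_rot: [2.701, -1.601, -0.004]
contact_force: [0.2, -0.4, 0.0]
grip_width: 0.702
gripper_force: 0.0
```

>>> jog_arm([
  [0,0,0,0,0,0],
  [0,0,0,0,0,0],
  [0,0,0,0,0,0],
])

```text
time: 17.55
tcp_pos: [0.5282, -0.1647, 0.1122]
tool_rot: [2.707, -1.594, -0.001]
contact_force: [-0.4, 0.0, 0.8]
grip_width: 0.701
gripper_force: 0.0
```

```bash
python3 after.py b2 sprocket; python3 - <<'E'
import cv2;i=cv2.imread('pics/b2.png');cv2.imwrite('pics/b2c.png',i[100:340,150:370].repeat(2,0).repeat(2,1))
import pickle;from h import *
a,b=[pickle.load(open(f,'rb'))[0] for f in('s1.pkl','s2.pkl')]
print(tri([wray(a,(261.5,137.5)),wray(b,(258,181))]),wonz(a,(261.5,137.5),.028),wonz(b,(258,181),.028))
E
```

```text
17.55 [ 0.5282 -0.1647  0.1122] [ 2.707e+00 -1.594e+00 -1.000e-03]
0.91 [ 97. 110.] [ 96.4 110.7] 21.481491088867188 [array([ 0.6838, -0.1647,  0.02  ]), array([ 0.6808, -0.1664,  0.026 ])]
0.85 [235.7 316.1] [236. 324.] 16.278919219970703 [array([ 0.483 , -0.0409,  0.02  ]), array([ 0.4851, -0.0457,  0.026 ])]
0.62 [387.4 245.5] [386.7 244.7] 18.974313735961914 [array([ 0.3938, -0.1804,  0.02  ]), array([ 0.3981, -0.1817,  0.026 ])]
[ 0.52762132 -0.16664964  0.01482646] [ 0.52787056 -0.16821275  0.028     ] [ 0.5301879  -0.16936922  0.028     ]
```

View pics/b2c.png

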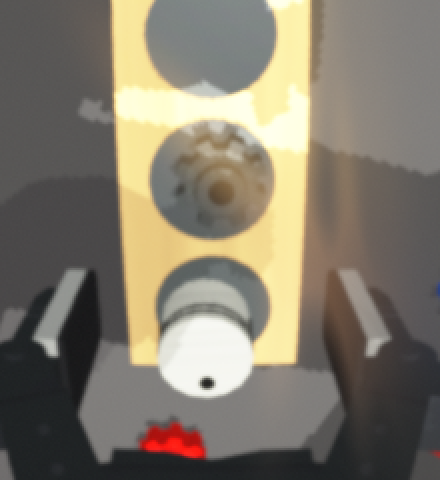

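The sprocket's bore (hub top) is at full-image (260.5,196) and its tooth disc at about (258.5,191). The piston's crown is at (253,279).

```bash
python3 - <<'E'
from h import *
s,p=wsnap();print(s['tcp_pos'].round(4))
print(wonz(p,(260.5,196),.038),wonz(p,(258.5,191),.022),'pad',wonz(p,(256,190),.014),'piston crown',wonz(p,(253,279.5),.05),'pad piston',wonz(p,(256.5,254),.014))
E
```

```text
[ 0.5283 -0.1645  0.1125]
[ 0.52734867 -0.16998827  0.038     ] [ 0.52810958 -0.16854263  0.022     ] pad [ 0.52912298 -0.16619118  0.014     ] piston crown [ 0.4994994  -0.10764608  0.05      ] pad piston [ 0.49889258 -0.11269873  0.014     ]
```

>>> jog_arm([
  [-0.001,-0.007,-0.05,0,0,0],
  [-0.001,-0.007,-0.1,0,0,0],
  [-0.001,-0.007,-0.14,0,0,0],
  [-0.001,-0.007,-0.156,0,0,0],
  [-0.001,-0.007,-0.156,0,0,0],
])

```text
time: 18.2
tcp_pos: [0.5268, -0.1693, 0.0179]
tool_rot: [2.705, -1.595, -0.004]
contact_force: [0.4, 0.2, 0.3]
grip_width: 0.701
gripper_force: 0.0
```

>>> jog_arm([
  [0,0,0,0,0,0],
  [0,0,0,0,0,0],
  [0,0,0,0,0,0],
  [0,0,0,0,0,0],
  [0,0,0,0,0,0],
], claw=0.2)

```text
time: 18.7
tcp_pos: [0.5285, -0.1696, 0.0206]
tool_rot: [-2.705, 1.595, -0.004]
contact_force: [-0.4, 2.1, 6.3]
grip_width: 0.395
gripper_force: 39.7
```

>>> jog_arm([
  [0,0,0.06,0,0,0],
  [0,0,0.13,0,0,0],
  [0.01,0.07,0.16,0,0,0.04],
  [0.015,0.14,0.16,0,0,0.08],
  [0.02,0.21,0.16,0,0,0.12],
])

```text
time: 19.2
tcp_pos: [0.5401, -0.0424, 0.1168]
tool_rot: [-2.957, 1.055, -0.004]
contact_force: [0.9, 0.0, -1.8]
grip_width: 0.399
gripper_force: 40.1
```

>>> jog_arm([
  [0.003,0.07,0,0,0,0.04],
  [0.006,0.14,0,0,0,0.08],
  [0.01,0.21,0,0,0,0.12],
  [0.01,0.28,0,0,0,0.16],
  [0.01,0.35,0,0,0,0.2],
])

```text
time: 19.7
tcp_pos: [0.5454, 0.1682, 0.1158]
tool_rot: [-3.139, 0.087, -0.002]
contact_force: [2.0, 0.2, -0.6]
grip_width: 0.392
gripper_force: 40.1
```

>>> jog_arm([
  [0,0.04,0,0,0,0.04],
  [0,0.061,0,0,0,0.045],
  [0,0.061,0,0,0,0.045],
  [0,0.061,0,0,0,0.045],
  [0,0.061,0,0,0,0.045],
])

```text
time: 20.2
tcp_pos: [0.5454, 0.2018, 0.1151]
tool_rot: [3.139, 0.122, -0.0]
contact_force: [-0.7, 0.3, -0.7]
grip_width: 0.392
gripper_force: 40.1
```

```bash
python3 chk.py sprocket 0.006 255,189; python3 -c "
from h import *
s,p=wsnap();cv2.imwrite('pics/g4.png',p['pixels'][130:330,150:370].repeat(2,0).repeat(2,1))"
```

```text
[0.5454 0.2018 0.1151] 0.3915460350563154
sprocket 0.6 [257.7 245.6] [255.3 246.2] 37.0 pos [0.5495 0.2013 0.1211] [0.549  0.2025 0.1211]
sprocket 0.56 [499.3 313.1] [498.5 310.5] 12.3 pos [ 0.4886 -0.0054  0.1211] [ 0.4918 -0.0021  0.1211]
sprocket 0.56 [439.9 261.7] [439. 266.] 17.1 pos [0.5419 0.0877 0.1211] [0.5388 0.0872 0.1211]
pad [0.5476 0.2027 0.014 ]
```

View pics/g4.png

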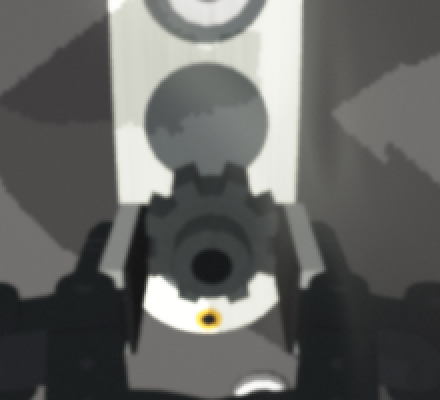

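>>> jog_arm([
  [0.003,0.003,-0.05,0,0,0],
  [0.003,0.003,-0.1,0,0,0],
  [0.003,0.003,-0.14,0,0,0],
  [0.003,0.003,-0.158,0,0,0],
  [0.003,0.003,-0.158,0,0,0],
])

```text
time: 20.85
tcp_pos: [0.5471, 0.204, 0.0199]
tool_rot: [3.138, 0.126, -0.002]
contact_force: [-0.2, -1.0, 0.0]
grip_width: 0.398
gripper_force: 45.6
```

>>> jog_arm([
  [0,0,0,0,0,0],
  [0,0,0,0,0,0],
  [0,0,0,0,0,0],
  [0,0,0,0,0,0],
], claw=0.7)

```text
time: 21.25
tcp_pos: [0.5474, 0.2048, 0.0206]
tool_rot: [-3.139, -0.126, -0.001]
contact_force: [-0.9, 0.3, -0.0]
grip_width: 0.702
gripper_force: 0.0
```

>>> jog_arm([
  [0,0,0.04,0,0,0],
  [0,0,0.1,0,0,0],
  [0,0,0.155,0,0,0],
  [0,0,0.155,0,0,0],
  [0,0,0.155,0,0,0],
])

```text
time: 21.75
tcp_pos: [0.5476, 0.2051, 0.1143]
tool_rot: [-3.137, -0.126, -0.003]
contact_force: [-0.1, -0.5, -0.0]
grip_width: 0.703
gripper_force: 0.0
```

```bash
python3 after.py a3 sprocket; python3 -c "
import cv2;i=cv2.imread('pics/a3.png');cv2.imwrite('pics/a3c.png',i[100:340,150:370].repeat(2,0).repeat(2,1))"
```

```text
21.75 [0.5476 0.2051 0.1143] [-3.137e+00 -1.260e-01 -3.000e-03]
0.85 [444.1 265.8] [440.6 268.3] 17.01334571838379 [array([ 0.482 , -0.0057,  0.02  ]), array([ 4.856e-01, -2.000e-04,  2.600e-02])]
0.62 [499.4 316.7] [499.5 312.5] 12.349188804626465 [array([ 0.3881, -0.1638,  0.02  ]), array([ 0.3941, -0.1543,  0.026 ])]
0.6 [261.4 194. ] [256.8 195.8] 23.647003173828125 [array([0.5481, 0.2006, 0.02  ]), array([0.55  , 0.2009, 0.026 ])]
```

View pics/a3c.png

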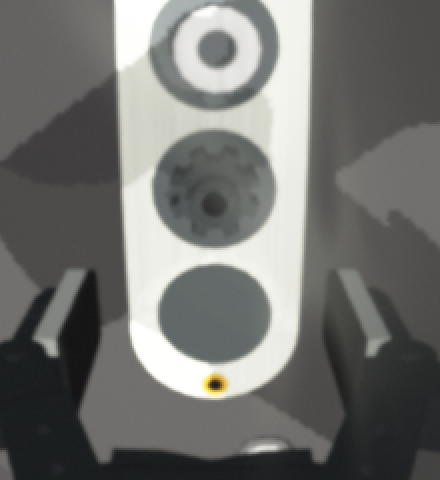

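The sprocket is centred on its pad at (214,190). Last is the piston.

>>> jog_arm([
  [-0.011,-0.07,0,0,0,-0.045],
  [-0.022,-0.14,0,0,0,-0.09],
  [-0.033,-0.21,0,0,0,-0.135],
  [-0.044,-0.27,0,0,0,-0.18],
  [-0.055,-0.33,0,0,0,-0.22],
])

```text
time: 22.35
tcp_pos: [0.513, 0.005, 0.1121]
tool_rot: [2.992, -0.953, -0.003]
contact_force: [1.1, -0.0, 0.4]
grip_width: 0.7
gripper_force: 0.0
```

>>> jog_arm([
  [-0.007,-0.05,0,0,0,-0.04],
  [-0.014,-0.1,0,0,0,-0.08],
  [-0.021,-0.15,0,0,0,-0.12],
  [-0.026,-0.19,0,0,0,-0.145],
  [-0.026,-0.19,0,0,0,-0.145],
])

```text
time: 22.85
tcp_pos: [0.4972, -0.1095, 0.1119]
tool_rot: [2.7, -1.603, -0.003]
contact_force: [0.4, 0.1, 0.9]
grip_width: 0.699
gripper_force: 0.0
```

>>> jog_arm([
  [0,0,0,0,0,0],
  [0,0,0,0,0,0],
  [0,0,0,0,0,0],
])

```text
time: 23.15
tcp_pos: [0.4987, -0.1066, 0.1129]
tool_rot: [2.707, -1.594, -0.001]
contact_force: [0.4, 0.4, 0.3]
grip_width: 0.701
gripper_force: 0.0
```

```bash
cat > pis.py <<'E'
from h import *
s,p=wsnap();print(s['tcp_pos'].round(4),s['tool_rot'].round(3))
for m in masks_of(p,'piston')[:3]:
    k=m['mask'].astype(np.uint8);x,y,w,h=cv2.boundingRect(k);print(round(m['score'],2),m['pixel'],(x,y,w,h))
    g=p['pixels'].min(2)*k;print(np.percentile(g[k>0],[10,50,90]))
    # circle of crown: lowest w x w part of the silhouette
    best=cv2.HoughCircles(cv2.GaussianBlur(p['pixels'].max(2),(3,3),0)[max(y-12,0):y+h+12,max(x-12,0):x+w+12],cv2.HOUGH_GRADIENT,1,8,param1=120,param2=14,minRadius=int(w*.4),maxRadius=int(w*.56))
    if best is not None:
        for c in best[0][:3]:
            u=(c[0]+max(x-12,0),c[1]+max(y-12,0));print(' circ',np.round(u,1),c[2],wonz(p,u,.05).round(4))
    print(' mid32',wonz(p,(x+w/2,y+h/2),.032).round(4))
# expected silhouettes for hypothesised centre
for cx,cy in((.499,-.107),(.501,-.110)):
    a=np.linspace(0,6.28,60);q=np.array([wproj(p,(cx+.02*np.cos(t),cy+.02*np.sin(t),z)) for t in a for z in(.014,.05)]);print((cx,cy),q.min(0).round(1),(q.max(0)-q.min(0)).round(1))
E
python3 pis.py
```

```text
[ 0.4987 -0.1066  0.1129] [ 2.707e+00 -1.594e+00 -1.000e-03]
0.97 [255.7, 197.1] (228, 169, 55, 60)
[151.9 234.  243. ]
 circ [254.5 204.5] 27.1 [ 0.5003 -0.1074  0.05  ]
 circ [260.5 185.5] 29.4 [ 0.5036 -0.1222  0.05  ]
 circ [252.5 195.5] 28.2 [ 0.5049 -0.1128  0.05  ]
 mid32 [ 0.4988 -0.1062  0.032 ]
(0.499, -0.107) [228.6 168.3] [54.4 62.3]
(0.501, -0.11) [228.  164.1] [54.7 62.2]
```

>>> jog_arm([
  [0,0,-0.05,0,0,0],
  [0,0,-0.1,0,0,0],
  [0,0,-0.14,0,0,0],
  [0,0,-0.15,0,0,0],
  [0,0,-0.15,0,0,0],
])

```text
time: 23.75
tcp_pos: [0.4983, -0.1071, 0.0227]
tool_rot: [2.705, -1.595, -0.002]
contact_force: [0.3, 0.1, -0.2]
grip_width: 0.702
gripper_force: 0.0
```

>>> jog_arm([
  [0,0,0,0,0,0],
  [0,0,0,0,0,0],
  [0,0,0,0,0,0],
  [0,0,0,0,0,0],
  [0,0,0,0,0,0],
], claw=0.2)

```text
time: 24.25
tcp_pos: [0.4997, -0.1071, 0.0246]
tool_rot: [-2.705, 1.595, -0.003]
contact_force: [-0.4, 1.4, 6.8]
grip_width: 0.453
gripper_force: 40.8
```

>>> jog_arm([
  [0,0,0.06,0,0,0],
  [0,0,0.13,0,0,0],
  [0,0.07,0.16,0,0,0.04],
  [0,0.14,0.16,0,0,0.08],
  [0,0.21,0.16,0,0,0.12],
])

```text
time: 24.75
tcp_pos: [0.499, 0.0201, 0.1209]
tool_rot: [-2.956, 1.055, -0.004]
contact_force: [1.2, 0.7, -1.0]
grip_width: 0.452
gripper_force: 41.0
```

>>> jog_arm([
  [-0.006,0.07,0,0,0,0.045],
  [-0.012,0.14,0,0,0,0.09],
  [-0.018,0.21,0,0,0,0.135],
  [-0.0225,0.27,0,0,0,0.18],
  [-0.0225,0.297,0,0,0,0.22],
])

```text
time: 25.25
tcp_pos: [0.485, 0.1999, 0.1199]
tool_rot: [-3.14, -0.016, -0.002]
contact_force: [0.2, -0.5, -1.5]
grip_width: 0.453
gripper_force: 41.0
```

>>> jog_arm([
  [0,0,0,0,0,0.024],
  [0,0,0,0,0,0.024],
  [0,0,0,0,0,0.024],
  [0,0,0,0,0,0.024],
])

```text
time: 25.65
tcp_pos: [0.4851, 0.1965, 0.1194]
tool_rot: [-3.139, -0.118, -0.0]
contact_force: [0.1, 0.1, -1.8]
grip_width: 0.451
gripper_force: 41.0
```

```bash
python3 chk.py piston 0.0
```

```text
[0.4851 0.1965 0.1194] 0.4511163261882282
piston 0.68 [256.1 253.5] [255.9 254.5] 48.6 pos [0.4812 0.1962 0.1194] [0.4806 0.1963 0.1194]
```

>>> jog_arm([
  [0,0.003,-0.05,0,0,0],
  [0,0.003,-0.1,0,0,0],
  [0,0.003,-0.14,0,0,0],
  [0,0.003,-0.158,0,0,0],
  [0,0.003,-0.158,0,0,0],
])

```text
time: 26.25
tcp_pos: [0.4852, 0.1982, 0.0239]
tool_rot: [3.138, 0.12, -0.001]
contact_force: [-0.2, 0.5, -0.4]
grip_width: 0.454
gripper_force: 43.6
```

>>> jog_arm([
  [0,0,0,0,0,0],
  [0,0,0,0,0,0],
  [0,0,0,0,0,0],
  [0,0,0,0,0,0],
], claw=0.7)

```text
time: 26.65
tcp_pos: [0.4854, 0.1989, 0.0248]
tool_rot: [-3.139, -0.121, -0.001]
contact_force: [0.9, -0.1, -0.1]
grip_width: 0.701
gripper_force: 0.0
```

>>> jog_arm([
  [0,0,0.04,0,0,0],
  [0,0,0.1,0,0,0],
  [0,0,0.18,0,0,0],
  [0,0,0.24,0,0,0],
  [0,0,0.24,0,0,0],
])

```text
time: 27.15
tcp_pos: [0.4878, 0.2005, 0.1743]
tool_rot: [-3.134, -0.123, -0.013]
contact_force: [-0.4, -0.3, -0.4]
grip_width: 0.698
gripper_force: 0.0
```

>>> jog_arm([
  [0,0,0,0,0,0],
  [0,0,0,0,0,0],
])

```text
time: 27.35
tcp_pos: [0.4845, 0.1984, 0.1677]
tool_rot: [3.139, 0.121, -0.002]
contact_force: [-0.2, -0.3, 0.5]
grip_width: 0.696
gripper_force: 0.0
```

```bash
python3 after.py a4 piston; python3 -c "
import cv2;i=cv2.imread('pics/a4.png');cv2.imwrite('pics/a4c.png',cv2.resize(i[20:270,160:360],None,fx=2.3,fy=2.3,interpolation=2))"
```

```text
27.35 [0.4845 0.1984 0.1677] [ 3.139e+00  1.210e-01 -2.000e-03]
0.75 [255.9 180.9] [255.  181.7] 24.047033309936523 [array([0.4813, 0.1979, 0.02  ]), array([0.4829, 0.198 , 0.026 ])]
```

View pics/a4c.png

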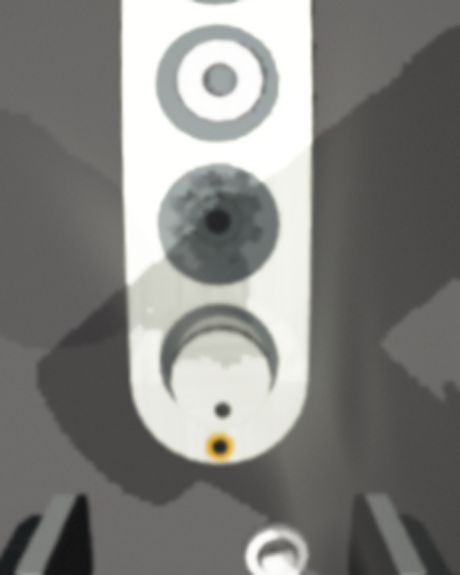

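All four parts are upright on their pads. The last view shows the bearing at (219,80), the sprocket at (218,222) and the piston at (220,365), and the cap was checked earlier.

```bash
python3 -c "
from plant import hand_in;print(hand_in())"
```

```text
the job is handed in; nothing more can be done
None
```

I moved all four parts to the aluminium board in reverse order and handed the job in at about 27 s of the 112 s allowed: from its round end they are piston, sprocket, bearing and cap, upright and within about 2 mm of centre by the camera views.

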